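# Sort the desk things into their trays

### The job

Tidy the mixed things on the desk into the three wooden trays: the pencil lengthwise in the narrow tray, the ink bottle and the rubber stamp upright in the divided tray with one in each compartment, and the pocket watch and the pocket compass side by side, face up, in the wide open tray. Everything must lie flat on its tray's floor, wholly inside the rim and not overlapping, and the eraser stays where it is.

Things in the scene. Friction and masses are not known exactly. Their poses are not given: they have to be found in the camera images.
- pencil_mid (a point): hexagonal red pencil lying on the desk, 152 mm long (along its y), 10 mm wide, 8 mm high; this point is its centre, 4 mm above its underside; z up
- bottle_mid (a point): square blue-grey ink bottle standing upright, 47 x 46 mm, 56 mm high: square body up to 40 mm, above that a round black cap 29 mm across and 16 mm high on the axis; this point is on its axis 28 mm above its underside; x and y along its sides, z up. Can be gripped by the cap or the body
- stamp_mid (a point): rubber stamp standing on its wooden base, 26 mm (x) by 54 mm (y), 16 mm high, with a black turned round handle on the axis from 16 to 69 mm, at most 24 mm across; this point is on the axis 34.5 mm above its underside; z up
- watch_mid (a point): nickel pocket watch lying face up, 12 mm high: a round case 46 mm across, whose centre, 6 mm above its underside, is this point; crown and bow reach out to 44.5 mm from this point along its -y; z up. Grip it across its x
- compass_mid (a point): brass pocket compass lying face up, 16 mm high: a round case 60 mm across, whose centre, 8 mm above its underside, is this point; its ring reaches out to 43 mm from this point along its -y; z up. Grip it across its x
- pencil_tray: narrow undivided wooden tray, fixed, grey felt floor, outside 78 mm (x) by 198 mm (y), 19 mm high, walls 4 mm; origin at the centre of its underside, floor 9 mm above it; x across it, y along it, z up
- ink_tray: wooden tray with two compartments and a small brass plate on its front, fixed, outside 115 mm (x) by 165 mm (y), 29 mm high, walls 5 mm; a 5 mm thick divider rising 18 mm above the floor, at y = 0 leaves compartments 105 mm (x) by 75 mm (y) centred at y = +40 and -40 mm; origin at the centre of its underside, floor 9 mm above it; x across it, y along it, z up
- pocket_tray: wide undivided wooden tray, fixed, grey felt floor, outside 128 mm (x) by 190 mm (y), 18 mm high, walls 4 mm; origin at the centre of its underside, floor 9 mm above it; x across it, y along it, z up
- rubber_mid (a point): eraser in a paper sleeve, 20 x 48 mm, 12 mm high, to be left alone; this point is its centre

How it is judged:
By the outcome, as a careful person would: the job done as asked, in the order asked, and still so for the second after the job is handed in, with the robot touching nothing.
It also fails if it takes over 128 s, if anything falls off the work surface, if the arm or the gripper's body presses on something with over 40 N, if the wrist force passes 120 N, or if a joint passes its speed limit or range.

### The arm

A 6-joint arm with a two-finger parallel gripper is mounted at the origin on the work surface; the furniture and walls round the work are solid. World frame = base frame: x ahead of the robot, y to its left, z up, the work surface at z = 0. Lengths are in m, angles in rad, forces in N, time in s.
With the tool pointing down it reaches from about 0.35 to 0.775 m from the base axis. Payload 7.3 kg.
Tool frame: the origin (TCP) lies midway between the tips of the shut fingers; the grasp point (between the pads) lies 19 mm behind it; z points along the fingers, y is the line along which they close (so a half turn about z gives the same grasp; the last joint's range is limited). The gripper opens to 92 mm and grips with 3 to 60 N. Pads are 19 mm wide; open, the fingers measure 130 mm over their backs; the gripper's body (75 mm by 190 mm) begins 47 mm behind the grasp point.
Start: joints at [-1.273, 0.342, 1.524, -0, 1.275, -0.146], TCP at [0.225, -0.474, 0.227] pointing down, gripper open.
Joint ranges: [-2.53, 2.53], [-0.77, 2.02], [0.04, 2.7], [-1, 4.14], [0.28, 2.66], [-3.11, 3.11]. Speed limits (rad/s): [2.57, 2.57, 3.14, 3.14, 3.14, 3.14].

### API

Orientations are given as a unit quaternion [w, x, y, z].
In Python, from station import r, snapshot, finder gives the robot as it stands. The module is installed in compiled form; this text tells all that it offers.
- The arm moves only by the shell command python3 -m crank 'ROWS' [OPENING] [FORCE]. ROWS is JSON, a list of rows, each a list of 6 numbers: the shift along the tool's x, y, z in mm, then the turn, a rotation vector about the tool's x, y, z in rad. A call has 1 to 8 rows; each row is the pose to reach, as a shift and turn from the pose commanded when the call began, along the tool's axes at that moment; what a row does not reach only later rows make up. A row lasts 1/8 s, in which the tool goes at most 62.5 mm and 10.7 degrees, less where a joint would pass 70% of its speed; a pose out of reach is approached as far as the arm can. A call with a gripper value outside its range is refused whole. OPENING is the closure, from 0 (fully open) to 1 (shut), set as the call begins (- or left out, the last holds). The fingers move at their own pace and stop on an object; FORCE is the grip in N (left out, the last holds). Time passes only in rows, so rows that repeat a pose let the fingers close. It gives the time, the measured TCP pose, the force, the opening and the grip force at its end, in the units of the state.
- r.observe(): the state, without advancing time (a new reading comes with each control period).
- snapshot(name): name is "scene" or "top" or "wrist"; returns a dict with "image" (384x512x3 uint8, red, green, blue), "K" (3x3 intrinsics, pixels), "rvec" (rotation vector, rad) and "tvec" (3), from world to camera coordinates, as OpenCV has them. Camera axes: x right, y down, z forward; pixel columns grow to the right and rows downward; lengths in m; the calibration is good to about 2 mm. A picture is of the moment at which its call begins. There is no depth.
- r.finish_job(): hands the job in; it is judged then, once.
Trained networks look in the newest picture that a camera, given by its name, has taken for a name from the list of things; names that differ only in an ending like _2 or _b are one class to them, and where a whole thing is asked for, a point or a joint stands for the part that bears it (a point fixed in the world has none). Each returns a list of dicts, best first, with "confidence" (0 to 1); they miss things now and then, are a little off and sometimes report something else, mostly with a low value. They report only what shows in the picture. A call takes as long as a camera call.
- finder.find_in(thing, camera): "point" ([x, y, z] in m, in the coordinates of the camera as it stood for that picture, good to about 4 mm: the middle of the surface that is visible of it).
- finder.spot_point(thing, camera): "point" ([x, y, z] in m, in the coordinates of the camera as it stood for that picture, good to about 4 mm: a listed point, or the origin of a listed thing).
The state is a dict: "clock": time; "joint_positions": joint angles; "joint_vel": joint speeds; "effort": joint torques, N m; "position": TCP position; "tool_rot": TCP orientation; "force": force on the tool from outside, world axes, zero at the start; "ft_torque": the same for the moment, N m; "grip_width": opening from 0.0 (shut) to 1.0 (fully open); "grip_force": force on a finger pad.
Only numpy, scipy, OpenCV 4.12 (cv2) and the standard library are available. Lean on these libraries where they do the work, as an engineer would, in place of code of your own. Each camera call takes 0.05 s, during which the arm holds its last target. There are 200 camera calls.

## Working session

There is one attempt and no reset: what is moved stays moved. The work goes in short steps, Python scripts to look and compute and a shell command to move; the robot and the scene stay as the last step left them, time stands still between calls to the robot, and variables do not carry over. Pictures are saved under pics/ and viewed, at most 17 in all, crops included, and the job is handed in when it is done.

```bash
mkdir -p pics; cat > h.py <<'E'
import numpy as np, cv2
from scipy.spatial.transform import Rotation as R
from station import r, snapshot, finder
def snap(c,name=None):
    s=snapshot(c)
    if name: cv2.imwrite(f'pics/{name}.png',cv2.cvtColor(s['image'],cv2.COLOR_RGB2BGR))
    return s
def w(s,p):
    M=cv2.Rodrigues(np.array(s['rvec'],float))[0]; return M.T@(np.array(p)-np.array(s['tvec']).ravel())
def px(s,P):
    return cv2.projectPoints(np.array(P,float).reshape(-1,3),np.array(s['rvec'],float),np.array(s['tvec'],float),np.array(s['K'],float),None)[0].reshape(-1,2)
def ray(s,uv,z):
    M=cv2.Rodrigues(np.array(s['rvec'],float))[0]; c=-M.T@np.array(s['tvec']).ravel()
    d=M.T@np.linalg.inv(s['K'])@np.array([uv[0],uv[1],1.]); return c+d*(z-c[2])/d[2]
N=['pencil_mid','bottle_mid','stamp_mid','watch_mid','compass_mid','pencil_tray','ink_tray','pocket_tray','rubber_mid']
E
python3 - <<'E'
from h import *
o=r.observe(); print(o['clock'],o['position'],o['tool_rot'],o['joint_positions'],o['grip_width'])
for c in ['top','scene']:
    s=snap(c,c+'0'); print(c,np.round(s['K'],0).tolist(),w(s,[0,0,0]))
    for n in N:
        l=finder.spot_point(n,c)[:2]; print(n,[(np.round(w(s,d['point']),3).tolist(),round(d['confidence'],2),px(s,w(s,d['point'])).round().tolist()[0]) for d in l])
E
```

```text
0.0 [ 0.22535732 -0.47374385  0.22606582] [-7.31459530e-04  9.75472432e-01  2.20120414e-01 -5.37944998e-05] [-1.27293460e+00  3.42698419e-01  1.52499337e+00  3.85143364e-06
  1.27536773e+00 -1.46015336e-01] 0.9997018646555597
top [[445.0, 0.0, 254.0], [0.0, 445.0, 186.0], [0.0, 0.0, 1.0]] [0.31695075 0.13043984 1.2323365 ]
pencil_mid [([0.348, 0.287, 0.009], 0.69, [199.0, 239.0])]
bottle_mid [([0.432, 0.09, 0.028], 0.56, [270.0, 206.0])]
stamp_mid [([0.437, -0.021, 0.034], 0.46, [311.0, 203.0])]
watch_mid [([0.402, 0.216, 0.007], 0.72, [225.0, 219.0])]
compass_mid [([0.44, -0.112, 0.01], 0.59, [343.0, 201.0])]
pencil_tray []
ink_tray [([0.648, -0.082, 0.002], 0.95, [328.0, 129.0])]
pocket_tray [([0.609, 0.161, -0.001], 0.78, [243.0, 145.0])]
rubber_mid [([0.484, 0.148, 0.01], 0.61, [249.0, 188.0])]
scene [[455.0, 0.0, 258.0], [0.0, 455.0, 197.0], [0.0, 0.0, 1.0]] [-0.24090462  0.49777847  0.51695726]
pencil_mid [([0.35, 0.284, 0.003], 0.73, [213.0, 275.0]), ([0.439, 0.092, 0.027], 0.72, [285.0, 216.0])]
bottle_mid [([0.435, 0.09, 0.026], 0.83, [287.0, 217.0])]
stamp_mid [([0.438, -0.016, 0.03], 0.79, [330.0, 204.0])]
watch_mid [([0.402, 0.213, 0.002], 0.7, [238.0, 250.0])]
compass_mid []
pencil_tray [([0.514, 0.407, -0.001], 0.76, [123.0, 244.0])]
ink_tray [([0.652, -0.077, 0.002], 0.58, [302.0, 170.0])]
pocket_tray [([0.61, 0.166, 0.0], 0.8, [220.0, 196.0])]
rubber_mid [([0.488, 0.143, 0.006], 0.67, [252.0, 218.0])]
```

View pics/top0.png

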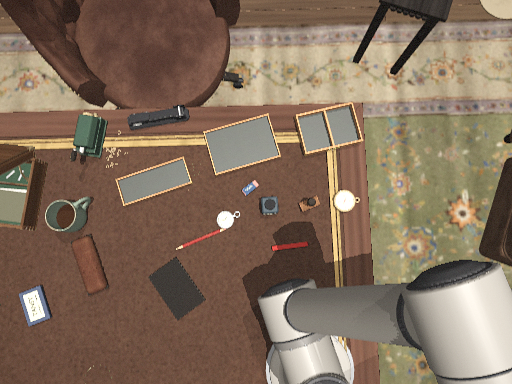

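View pics/scene0.png

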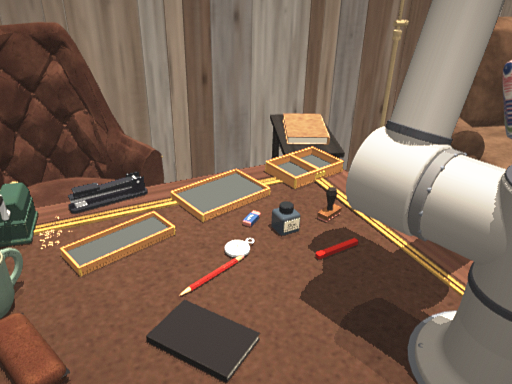

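The desk has the pencil around px (199,239) in the top view, the watch at (226,219), bottle at (269,205), stamp at (310,203) and compass at (344,201). The trays are at (154,181), (242,145) and (328,129). The red stick at (290,245) is a distractor. Next I go over the pencil.

```bash
cat >> h.py <<'E'
def go(x,y,z,yaw,note=''):
    """shift (mm, tool axes) and turn (rotvec, tool axes) to TCP x,y,z (m), tool x at yaw deg, pointing down"""
    o=r.observe(); q=o['tool_rot']; T=R.from_quat([q[1],q[2],q[3],q[0]])
    a=np.radians(yaw); ex=[np.cos(a),np.sin(a),0]; ey=[np.sin(a),-np.cos(a),0]
    G=R.from_matrix(np.array([ex,ey,[0,0,-1.]]).T)
    d=T.inv().apply(np.array([x,y,z])-o['position'])*1000; t=(T.inv()*G).as_rotvec()
    n=max(np.linalg.norm(d)/62.5,np.linalg.norm(t)/.187)
    print(note,'row',np.round(d,1).tolist(),np.round(t,3).tolist(),'n>=%.1f'%n,'clock',round(o['clock'],2))
E
python3 - <<'E'
from h import *
go(.40,.24,.30,112)
E
```

```text
row [464.3, -570.0, -73.3] [0.0, 0.0, -1.511] n>=11.8 clock 1.0
```

```bash
python3 -m crank '[[331,-230,-73,0,0,-0.75],[331,-230,-73,0,0,-0.75],[331,-230,-73,0,0,-0.75],[331,-230,-73,0,0,-0.75],[331,-230,-73,0,0,-0.75],[331,-230,-73,0,0,-0.75],[464,-570,-73,0,0,-1.511],[464,-570,-73,0,0,-1.511]]' 0.55 20
python3 - <<'E'
from h import *
go(.40,.24,.30,112)
E
```

```text
clock: 2.0
position: [0.4058, -0.027, 0.2957]
tool_rot: [0.0, 0.706, 0.709, 0.0]
force: [0.0, -0.6, 0.4]
grip_width: 0.449
grip_force: 0.0
 row [267.0, -4.8, -4.4] [0.001, 0.0, -0.38] n>=4.3 clock 2.0
```

```bash
python3 -m crank '[[267,-5,-4,0,0,-0.38],[267,-5,-4,0,0,-0.38],[267,-5,-4,0,0,-0.38],[267,-5,-4,0,0,-0.38],[267,-5,-4,0,0,-0.38],[267,-5,-4,0,0,-0.38]]'
python3 - <<'E'
from h import *
s=snap('wrist','w1'); t=snap('top','top1'); print(w(s,[0,0,0]))
for c,S in(('wrist',s),('top',t)):
  for n in N:
    l=finder.spot_point(n,c)[:2]; print(c,n,[(np.round(w(S,d['point']),3).tolist(),round(d['confidence'],2),px(S,w(S,d['point'])).round().tolist()[0]) for d in l])
E
```

```text
clock: 2.75
position: [0.4012, 0.2385, 0.2992]
tool_rot: [0.0, 0.561, 0.828, -0.0]
force: [-0.1, -0.9, -0.0]
grip_width: 0.448
grip_force: 0.0
[0.36973338 0.3157877  0.45755726]
wrist pencil_mid [([0.353, 0.286, 0.004], 0.66, [241.0, 107.0])]
wrist bottle_mid [([0.431, 0.092, 0.031], 0.66, [243.0, 245.0])]
wrist stamp_mid []
wrist watch_mid [([0.4, 0.215, 0.01], 0.88, [253.0, 165.0])]
wrist compass_mid [([0.443, -0.113, 0.008], 0.55, [210.0, 334.0])]
wrist pencil_tray [([0.511, 0.412, -0.001], 0.64, [378.0, 64.0])]
wrist ink_tray []
wrist pocket_tray [([0.611, 0.164, 0.001], 0.71, [360.0, 237.0]), ([0.356, 0.286, 0.006], 0.17, [243.0, 108.0])]
wrist rubber_mid [([0.483, 0.143, 0.008], 0.82, [285.0, 223.0])]
top pencil_mid [([0.349, 0.286, 0.007], 0.46, [199.0, 239.0])]
top bottle_mid [([0.43, 0.089, 0.025], 0.54, [270.0, 206.0])]
top stamp_mid [([0.439, -0.02, 0.03], 0.51, [311.0, 202.0])]
top watch_mid [([0.484, 0.146, 0.008], 0.66, [249.0, 188.0])]
top compass_mid [([0.441, -0.113, 0.009], 0.56, [343.0, 201.0]), ([0.438, -0.022, 0.03], 0.52, [312.0, 202.0])]
top pencil_tray [([0.513, 0.413, 0.003], 0.76, [154.0, 181.0]), ([0.608, 0.162, -0.003], 0.72, [242.0, 146.0])]
top ink_tray [([0.648, -0.079, -0.0], 0.62, [327.0, 130.0])]
top pocket_tray [([0.607, 0.162, 0.0], 0.72, [242.0, 146.0])]
top rubber_mid [([0.483, 0.143, 0.008], 0.46, [250.0, 189.0])]
```

View pics/w1.png

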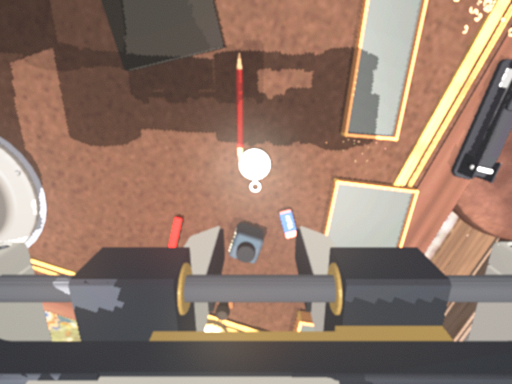

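The pencil runs from tip (239,54) to end (240,155). Its right end is next to the watch, which sits at (254,165). Positions agree between cameras, so I now compute the angles.

```bash
python3 - <<'E'
from h import *
s=snap('wrist'); t=snap('top')
a=ray(s,(239,54),.004);b=ray(s,(240,155),.004); print('pencil',a,b,(a+b)/2,np.linalg.norm(a-b),np.degrees(np.arctan2(*(a-b)[1::-1])))
# floors
for n,S,seed in [('pencil',t,(154,181)),('pocket',t,(242,145)),('inkL',t,(313,132)),('inkR',t,(343,126)),]:
    im=cv2.resize(S['image'],None,fx=4,fy=4,interpolation=cv2.INTER_LINEAR)
    m=np.zeros((im.shape[0]+2,im.shape[1]+2),np.uint8)
    cv2.floodFill(im.copy(),m,(seed[0]*4,seed[1]*4),0,(18,)*3,(18,)*3,4|cv2.FLOODFILL_FIXED_RANGE|cv2.FLOODFILL_MASK_ONLY|(255<<8))
    pts=np.argwhere(m[1:-1,1:-1])[:,::-1].astype(np.float32)/4
    P=np.array([ray(S,p,.009)[:2] for p in pts[::5]])*1000
    P=P.astype(np.float32); (c,sz,an)=cv2.minAreaRect(P); print(n,np.round(c,1),np.round(sz,1),round(an,1),'long axis',round(an if sz[0]>sz[1] else an+90,1),len(pts))
E
```

```text
pencil [0.32551777 0.35119484 0.004     ] [0.37634194 0.21971193 0.004     ] [0.35092986 0.28545338 0.004     ] 0.14096400705417733 111.13380064309843
pencil [484.3 352.9] [129.1 170.5] 20.9 long axis 110.9 29760
pocket [609.3 163.8] [115.2 179.8] 15.0 long axis 105.0 38072
inkL [637.9 -41.2] [96.7 67.8] 11.6 long axis 11.6 12420
inkR [ 654.  -120.6] [95.8 66.4] 11.8 long axis 11.8 11844
```

```bash
python3 - <<'E'
from h import *
go(.351,.286,.04,111);go(.351,.286,.003,111)
E
```

```text
row [63.1, -29.1, 259.5] [-0.0, 0.0, 0.012] n>=4.3 clock 3.85
 row [63.1, -29.1, 296.5] [-0.0, 0.0, 0.012] n>=4.9 clock 3.85
```

```bash
python3 -m crank '[[63,-29,55,0,0,0.012],[63,-29,110,0,0,0.012],[63,-29,170,0,0,0.012],[63,-29,230,0,0,0.012],[63,-29,265,0,0,0.012],[63,-29,285,0,0,0.012],[63,-29,296,0,0,0.012],[63,-29,296,0,0,0.012]]' && python3 -m crank '[[0,0,0,0,0,0],[0,0,0,0,0,0],[0,0,0,0,0,0],[0,0,0,0,0,0],[0,0,0,0,0,0],[0,0,0,0,0,0]]' 1 25
```

```text
clock: 4.85
position: [0.3512, 0.2859, 0.0033]
tool_rot: [-0.0, 0.567, 0.824, -0.0]
force: [-0.6, 0.6, 0.6]
grip_width: 0.445
grip_force: 0.0
clock: 5.6
position: [0.3514, 0.286, 0.0038]
tool_rot: [0.0, 0.567, 0.824, 0.0]
force: [-1.4, -0.0, 6.1]
grip_width: 0.098
grip_force: 25.0
```

```bash
python3 -m crank '[[0,0,-50,0,0,0],[0,0,-100,0,0,0],[0,0,-100,0,0,0]]'
python3 - <<'E'
from h import *
go(.512,.411,.12,110.5)
s=snap('wrist','w2');t=snap('top')
for c,S in(('wrist',s),('top',t)):
  for n in ['pencil_mid','pencil_tray','watch_mid']:
    l=finder.spot_point(n,c)[:2]; print(c,n,[(np.round(w(S,d['point']),3).tolist(),round(d['confidence'],2),px(S,w(S,d['point'])).round().tolist()[0]) for d in l])
E
```

```text
clock: 5.98
position: [0.3532, 0.2871, 0.1065]
tool_rot: [0.002, 0.567, 0.824, 0.003]
force: [1.3, -0.3, 0.1]
grip_width: 0.096
grip_force: 25.0
 row [58.8, 192.8, -12.0] [0.007, -0.001, 0.008] n>=3.2 clock 5.97
wrist pencil_mid [([0.354, 0.286, 0.108], 0.75, [262.0, 246.0])]
wrist pencil_tray [([0.511, 0.41, 0.001], 0.59, [481.0, 122.0])]
wrist watch_mid []
top pencil_mid []
top pencil_tray [([0.517, 0.412, -0.005], 0.76, [155.0, 180.0])]
top watch_mid [([0.403, 0.218, 0.008], 0.56, [224.0, 218.0])]
```

View pics/w2.png

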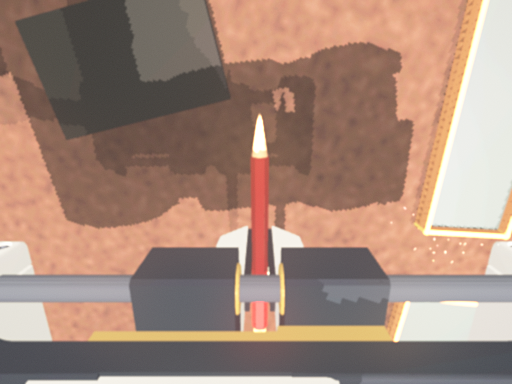

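The pencil is held straight and centred, with its tip at (260,115). Next it goes over the tray.

```bash
python3 -m crank '[[59,193,-12,0.003,0,0.008],[59,193,-12,0.003,0,0.008],[59,193,-12,0.003,0,0.008],[59,193,-12,0.003,0,0.008],[59,193,-12,0.003,0,0.008],[59,193,-12,0.003,0,0.008]]'
python3 - <<'E'
from h import *
s=snap('wrist','w3')
# tray rim outline projection check
c=np.array([.512,.411]);a=np.radians(110.5);y=np.array([np.cos(a),np.sin(a)]);x=np.array([y[1],-y[0]])
print([px(s,[*(c+i*.039*x+j*.099*y),.019]).round().tolist()[0] for i,j in((1,1),(1,-1),(-1,-1),(-1,1))])
go(.512,.411,.0125,110.5)
E
```

```text
clock: 7.12
position: [0.5093, 0.4094, 0.1147]
tool_rot: [-0.001, 0.57, 0.822, -0.002]
force: [-0.3, 0.3, -0.6]
grip_width: 0.1
grip_force: 25.0
[[315.0, 70.0], [303.0, 286.0], [224.0, 286.0], [215.0, 70.0]]
 row [0.6, 3.5, 102.6] [-0.004, 0.0, 0.0] n>=1.6 clock 7.17
```

View pics/w3.png

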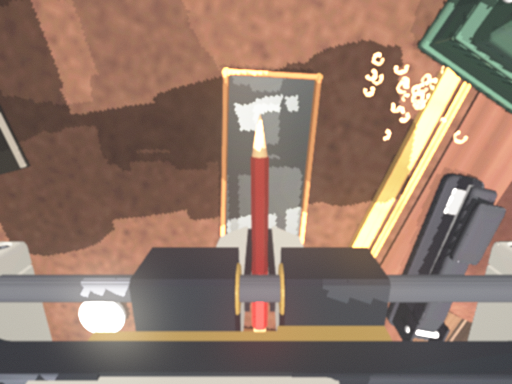

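The tray's far rim runs (224,71)–(321,75), about 2° off my angle and about 2 mm to the right. I correct for that while lowering.

```bash
python3 -m crank '[[0,5,40,0,0,0.036],[0,5,75,0,0,0.036],[0,5,92,0,0,0.036],[0,5,100,0,0,0.036],[0,5,102.5,0,0,0.036],[0,5,102.5,0,0,0.036]]' && python3 -c "
from h import *
go(.514,.411,.0125,108.5)"
```

```text
clock: 7.92
position: [0.5152, 0.4121, 0.014]
tool_rot: [-0.0, 0.585, 0.811, -0.0]
force: [0.0, -0.3, -0.2]
grip_width: 0.101
grip_force: 25.0
 row [-0.6, -1.5, 1.5] [-0.001, -0.0, -0.001] n>=0.0 clock 7.92
```

```bash
python3 -m crank '[[0,0,1.2,0,0,0],[0,0,1.2,0,0,0],[0,0,1.2,0,0,0]]' && python3 -m crank '[[0,0,0,0,0,0],[0,0,0,0,0,0],[0,0,-10,0,0,0],[0,0,-60,0,0,0],[0,0,-120,0,0,0],[0,0,-180,0,0,0],[0,0,-180,0,0,0]]' 0.75
python3 - <<'E'
from h import *
s=snap('wrist','w4'); go(.432,.091,.20,102); go(.432,.091,.20,15)
for n in ['pencil_mid','pencil_tray']:
    l=finder.spot_point(n,'wrist')[:2]; print(n,[(np.round(w(s,d['point']),3).tolist(),round(d['confidence'],2)) for d in l])
E
```

```text
clock: 8.3
position: [0.5153, 0.4121, 0.0129]
tool_rot: [-0.0, 0.585, 0.811, -0.0]
force: [-0.5, 0.1, 6.4]
grip_width: 0.103
grip_force: 25.0
clock: 9.18
position: [0.5175, 0.4135, 0.1989]
tool_rot: [0.002, 0.585, 0.811, 0.004]
force: [0.5, 0.5, -0.9]
grip_width: 0.25
grip_force: 0.0
 row [-278.4, -181.6, -5.7] [0.003, -0.001, 0.113] n>=5.3 clock 9.22
 row [-278.4, -181.6, -5.7] [0.001, -0.003, 1.631] n>=8.7 clock 9.22
pencil_mid []
pencil_tray [([0.511, 0.413, 0.002], 0.82)]
```

View pics/w4.png

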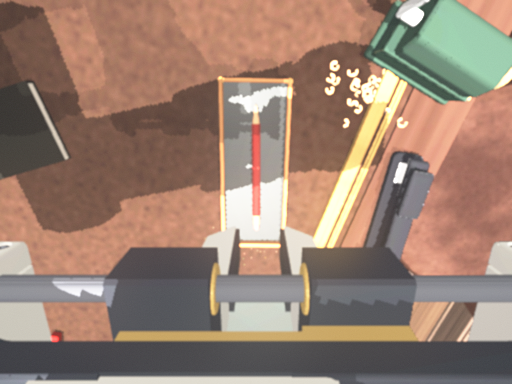

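The pencil lies centred and straight in its tray, (256,110)–(257,220). The bottle is next.

```bash
python3 -m crank '[[-340,-182,-6,0,0,0.113],[-340,-182,-6,0,0,0.113],[-340,-182,-6,0,0,0.113],[-340,-182,-6,0,0,0.113],[-340,-182,-6,0,0,0.113],[-340,-182,-6,0,0,0.113],[-340,-182,-6,0,0,0.113],[-340,-182,-6,0,0,0.113]]' 0.35
python3 - <<'E'
from h import *
s=snap('wrist','w5')
for n in ['bottle_mid','stamp_mid','compass_mid','watch_mid','ink_tray']:
    l=finder.spot_point(n,'wrist')[:2]; print(n,[(np.round(w(s,d['point']),3).tolist(),round(d['confidence'],2),px(s,w(s,d['point'])).round().tolist()[0]) for d in l])
go(.432,.091,.042,102)
E
```

```text
clock: 10.32
position: [0.4497, 0.0316, 0.1975]
tool_rot: [-0.002, 0.63, 0.776, -0.002]
force: [0.8, 0.2, -0.0]
grip_width: 0.651
grip_force: 0.0
bottle_mid [([0.43, 0.091, 0.032], 0.63, [254.0, 113.0])]
stamp_mid [([0.43, 0.093, 0.032], 0.44, [254.0, 112.0])]
compass_mid [([0.442, -0.114, 0.009], 0.65, [232.0, 270.0])]
watch_mid []
ink_tray []
 row [60.6, -5.1, 156.1] [-0.003, 0.0, 0.002] n>=2.7 clock 10.62
```

View pics/w5.png

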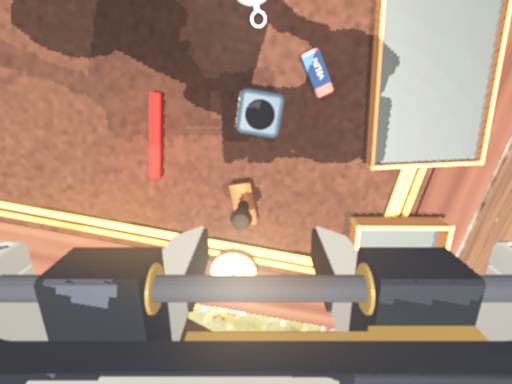

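The bottle cap is at (260,113), with its body turned about 6° clockwise in view. The stamp is at (243,205) and the compass at (232,265).

```bash
python3 - <<'E'
from h import *
s=snap('wrist'); c=ray(s,(260,113),.056); print('cap',c)
a=ray(s,(240,88),.04);b=ray(s,(284,93),.04);print('side',np.linalg.norm(a-b),np.degrees(np.arctan2(*(b-a)[1::-1]))+90)
a=ray(s,(250,182),.016);b=ray(s,(230,185),.016);d=ray(s,(257,222),.016);print('stamp short',np.linalg.norm(a-b),np.degrees(np.arctan2(*(a-b)[1::-1]))+90,'long',np.linalg.norm(a-d),np.degrees(np.arctan2(*(a-d)[1::-1])),'knob',ray(s,(240,210),.069))
go(c[0],c[1],.041,97)
E
```

```text
cap [0.43638416 0.09536704 0.056     ]
side 0.044011428890364454 95.96702029437394
stamp short 0.023880054067122857 111.06046424561413 long 0.051730378746502687 111.12925815802865 knob [ 0.43653724 -0.00217836  0.069     ]
 row [64.1, 0.1, 157.2] [-0.003, 0.001, 0.089] n>=2.7 clock 10.68
```

```bash
python3 -m crank '[[63,0,40,0,0,0.1],[63,0,80,0,0,0.1],[63,0,120,0,0,0.1],[63,0,140,0,0,0.1],[63,0,150,0,0,0.1],[63,0,155,0,0,0.1],[63,0,155,0,0,0.1]]' && python3 -m crank '[[0,0,0,0,0,0],[0,0,0,0,0,0],[0,0,0,0,0,0],[0,0,0,0,0,0],[0,0,0,0,0,0]]' 1 25 && python3 -m crank '[[0,0,-30,0,0,0],[0,0,-70,0,0,0],[0,0,-100,0,0,0],[0,0,-100,0,0,0]]' && python3 -c "
from h import *
go(.640,-.042,.14,101.5)"
```

```text
clock: 11.55
position: [0.437, 0.0934, 0.0437]
tool_rot: [-0.0, 0.667, 0.745, -0.001]
force: [0.5, -1.1, 0.5]
grip_width: 0.65
grip_force: 0.0
clock: 12.18
position: [0.4367, 0.0933, 0.0435]
tool_rot: [-0.001, 0.668, 0.745, -0.001]
force: [-1.4, 0.0, 2.4]
grip_width: 0.307
grip_force: 25.0
clock: 12.68
position: [0.4382, 0.0935, 0.145]
tool_rot: [0.001, 0.668, 0.745, 0.0]
force: [-0.7, 0.5, -1.5]
grip_width: 0.307
grip_force: 25.0
 row [-156.6, 185.9, 5.5] [0.002, 0.001, -0.092] n>=3.9 clock 12.68
```

```bash
python3 -m crank '[[-156,186,5,0,0,-0.09],[-156,186,5,0,0,-0.09],[-156,186,5,0,0,-0.09],[-156,186,5,0,0,-0.09],[-156,186,5,0,0,-0.09],[-156,186,5,0,0,-0.09],[-156,186,5,0,0,-0.09]]'
python3 - <<'E'
from h import *
s=snap('wrist','w6')
c=np.array([.648,-.080]);a=np.radians(101.7);y=np.array([np.cos(a),np.sin(a)]);x=np.array([y[1],-y[0]])
for Y in (.0825,.0,-.0825): print(Y,[px(s,[*(c+i*.0575*x+Y*y),.029 if Y else .027]).round().tolist()[0] for i in(-1,1)])
for n in ['ink_tray','bottle_mid','pocket_tray']:
    l=finder.spot_point(n,'wrist')[:2]; print(n,[(np.round(w(s,d['point']),3).tolist(),round(d['confidence'],2)) for d in l])
go(*(c+.04*y),.14,101.7)
E
```

```text
clock: 13.55
position: [0.6377, -0.0405, 0.1375]
tool_rot: [-0.001, 0.633, 0.774, -0.002]
force: [-0.6, 0.7, -1.1]
grip_width: 0.307
grip_force: 25.0
0.0825 [[198.0, 142.0], [328.0, 141.0]]
0.0 [[204.0, 226.0], [322.0, 226.0]]
-0.0825 [[208.0, 299.0], [318.0, 299.0]]
ink_tray []
bottle_mid [([0.633, -0.039, 0.129], 0.82)]
pocket_tray []
 row [-0.3, 1.4, -1.6] [-0.003, 0.001, -0.004] n>=0.0 clock 13.75
```

View pics/w6.png

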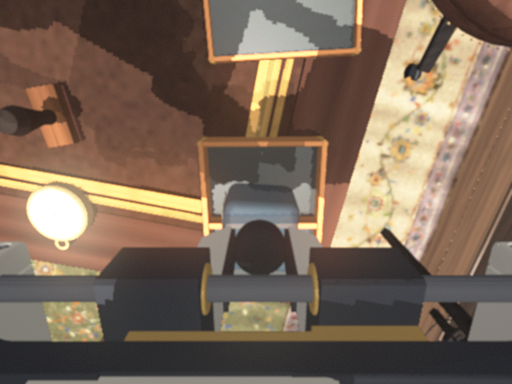

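The projected rim matches the picture: far rim (199,141)–(327,140), divider at row about 226. The bottle is aligned, so I lower it.

```bash
python3 -m crank '[[0,1,35,0,0,0],[0,1,65,0,0,0],[0,1,78,0,0,0],[0,1,82,0,0,0],[0,1,84,0,0,0],[0,1,84,0,0,0]]'
```

```text
clock: 14.5
position: [0.6401, -0.0414, 0.0549]
tool_rot: [0.0, 0.633, 0.774, -0.001]
force: [0.4, -0.4, -1.0]
grip_width: 0.307
grip_force: 25.0
```

Down 2 mm more, release, lift.

```bash
python3 -m crank '[[0,0,1.5,0,0,0],[0,0,2.2,0,0,0],[0,0,2.2,0,0,0]]' && python3 -m crank '[[0,0,0,0,0,0],[0,0,0,0,0,0],[0,0,0,0,0,0],[0,0,-15,0,0,0],[0,0,-60,0,0,0],[0,0,-120,0,0,0],[0,0,-140,0,0,0],[0,0,-140,0,0,0]]' 0.45
python3 - <<'E'
from h import *
s=snap('wrist')
for n in ['stamp_mid','bottle_mid','compass_mid']:
    l=finder.spot_point(n,'wrist')[:2]; print(n,[(np.round(w(s,d['point']),3).tolist(),round(d['confidence'],2)) for d in l])
go(.437,-.019,.20,111);
a=np.radians(111); go(.437-.06*np.cos(a),-.019-.06*np.sin(a),.20,111)
E
```

```text
clock: 14.88
position: [0.6398, -0.0414, 0.0525]
tool_rot: [-0.0, 0.633, 0.774, -0.001]
force: [-0.9, -0.1, 4.8]
grip_width: 0.303
grip_force: 25.0
clock: 15.88
position: [0.6409, -0.0414, 0.1947]
tool_rot: [0.002, 0.633, 0.774, -0.0]
force: [0.0, -0.4, -0.8]
grip_width: 0.549
grip_force: 0.0
stamp_mid [([0.443, -0.016, 0.035], 0.89)]
bottle_mid []
compass_mid [([0.444, -0.113, 0.006], 0.71), ([0.632, -0.043, 0.042], 0.23)]
 row [61.6, -193.8, -8.8] [-0.006, -0.001, -0.168] n>=3.3 clock 16.07
 row [2.4, -183.8, -8.9] [-0.006, -0.001, -0.168] n>=2.9 clock 16.07
```

```bash
python3 -m crank '[[2,-184,-9,0,0,-0.168],[2,-184,-9,0,0,-0.168],[2,-184,-9,0,0,-0.168],[2,-184,-9,0,0,-0.168],[2,-184,-9,0,0,-0.168],[2,-184,-9,0,0,-0.168]]'
python3 - <<'E'
from h import *
s=snap('wrist','w7'); 
for n in ['stamp_mid','compass_mid']:
    l=finder.spot_point(n,'wrist')[:2]; print(n,[(np.round(w(s,d['point']),3).tolist(),round(d['confidence'],2),px(s,w(s,d['point'])).round().tolist()[0]) for d in l])
c=np.array([.439,-.018]);a=np.radians(111);y=np.array([np.cos(a),np.sin(a)]);x=np.array([y[1],-y[0]])
print('base',[px(s,[*(c+i*.013*x+j*.027*y),.016]).round().tolist()[0] for i,j in((1,1),(1,-1),(-1,-1),(-1,1))],'knob',px(s,[*c,.069]))
go(*c,.045,111)
E
```

```text
clock: 16.82
position: [0.4602, -0.0756, 0.2009]
tool_rot: [-0.001, 0.566, 0.824, -0.001]
force: [-0.1, 0.3, -0.2]
grip_width: 0.552
grip_force: 0.0
stamp_mid [([0.44, -0.014, 0.033], 0.57, [264.0, 110.0])]
compass_mid [([0.444, -0.111, 0.009], 0.57, [237.0, 188.0])]
base [[273.0, 87.0], [273.0, 138.0], [250.0, 138.0], [249.0, 87.0]] knob [[261.41207165 116.66206198]]
 row [61.1, 1.7, 155.9] [-0.003, -0.0, 0.001] n>=2.7 clock 16.98
```

View pics/w7.png

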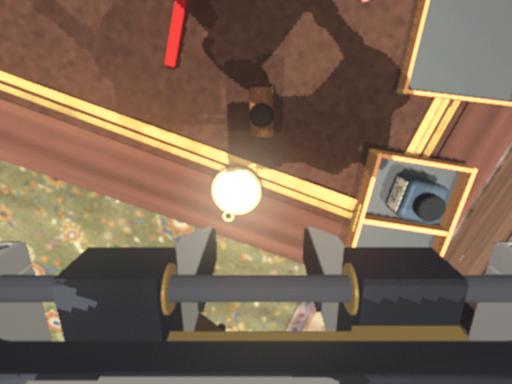

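The stamp base fits my projection, with its knob at (262,116). The bottle stands square in its compartment at (420,195). I go for the stamp.

```bash
python3 -m crank '[[61,1,40,0,0,0],[61,1,80,0,0,0],[61,1,120,0,0,0],[61,1,150,0,0,0],[61,1,166,0,0,0],[61,1,170,0,0,0],[61,1,170,0,0,0]]' && python3 -m crank '[[0,0,0,0,0,0],[0,0,0,0,0,0],[0,0,0,0,0,0],[0,0,0,0,0,0],[0,0,0,0,0,0]]' 1 25 && python3 -m crank '[[0,0,-30,0,0,0],[0,0,-70,0,0,0],[0,0,-110,0,0,0],[0,0,-120,0,0,0],[0,0,-120,0,0,0]]' && python3 - <<'E'
from h import *
go(.6565,-.1195,.15,101.7)
s=snap('wrist','w8')
E
```

```text
clock: 17.85
position: [0.4381, -0.0185, 0.0313]
tool_rot: [-0.001, 0.566, 0.824, -0.001]
force: [0.1, 0.8, -0.1]
grip_width: 0.548
grip_force: 0.0
clock: 18.48
position: [0.4381, -0.0185, 0.0316]
tool_rot: [-0.0, 0.566, 0.824, -0.001]
force: [-0.2, 0.4, 4.3]
grip_width: 0.239
grip_force: 25.0
clock: 19.1
position: [0.4379, -0.0183, 0.151]
tool_rot: [-0.001, 0.566, 0.824, -0.001]
force: [-0.3, -0.1, -0.3]
grip_width: 0.238
grip_force: 25.0
 row [-172.8, 167.8, 0.6] [-0.003, 0.0, 0.163] n>=3.9 clock 19.1
```

View pics/w8.png

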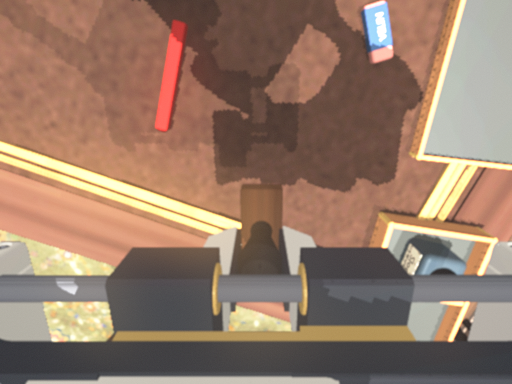

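The stamp hangs straight, its base at (262,200). Over to the other compartment.

```bash
python3 -m crank '[[-172,168,0,0,0,0.163],[-172,168,0,0,0,0.163],[-172,168,0,0,0,0.163],[-172,168,0,0,0,0.163],[-172,168,0,0,0,0.163],[-172,168,0,0,0,0.163],[-172,168,0,0,0,0.163]]' && python3 -c "
from h import *
go(.656,-.1192,.15,101.7); go(.656,-.1192,.043,101.7)"
```

```text
clock: 20.02
position: [0.6555, -0.1179, 0.1504]
tool_rot: [-0.001, 0.631, 0.776, -0.002]
force: [-0.3, 0.6, 0.8]
grip_width: 0.24
grip_force: 25.0
 row [-1.4, 0.3, 0.4] [-0.004, -0.0, 0.0] n>=0.0 clock 20.02
 row [-1.4, 0.7, 107.4] [-0.004, -0.0, 0.0] n>=1.7 clock 20.02
```

```bash
python3 -m crank '[[-1,0,40,0,0,0],[-1,0,75,0,0,0],[-1,0,98,0,0,0],[-1,0,105,0,0,0],[-1,0,107,0,0,0],[-1,0,107,0,0,0]]'
```

```text
clock: 20.78
position: [0.6571, -0.1198, 0.0451]
tool_rot: [0.0, 0.631, 0.775, -0.001]
force: [0.4, 0.1, -0.9]
grip_width: 0.234
grip_force: 25.0
```

```bash
python3 -m crank '[[0,0,2.5,0,0,0],[0,0,4.2,0,0,0],[0,0,4.2,0,0,0],[0,0,4.2,0,0,0]]' && python3 -m crank '[[0,0,0,0,0,0],[0,0,0,0,0,0],[0,0,0,0,0,0],[0,0,-15,0,0,0],[0,0,-60,0,0,0],[0,0,-120,0,0,0],[0,0,-160,0,0,0],[0,0,-160,0,0,0]]' 0.5
python3 - <<'E'
from h import *
t=snap('top','t2')
for n in N:
    l=finder.spot_point(n,'top')[:2]; print(n,[(np.round(w(t,d['point']),3).tolist(),round(d['confidence'],2)) for d in l])
im=cv2.imread('pics/t2.png')[90:260,100:370]; cv2.imwrite('pics/t2c.png',cv2.resize(im,None,fx=2.9,fy=2.9))
go(.402,.216,.20,112)
E
```

```text
clock: 21.28
position: [0.6571, -0.1198, 0.0405]
tool_rot: [0.0, 0.631, 0.775, -0.001]
force: [-0.2, 1.2, 5.6]
grip_width: 0.24
grip_force: 25.0
clock: 22.28
position: [0.6588, -0.1201, 0.2053]
tool_rot: [0.004, 0.631, 0.775, 0.001]
force: [0.1, -0.4, 0.5]
grip_width: 0.5
grip_force: 0.0
pencil_mid [([0.611, 0.163, 0.0], 0.69), ([0.513, 0.41, 0.016], 0.56)]
bottle_mid [([0.637, -0.043, 0.038], 0.54)]
stamp_mid [([0.657, -0.121, 0.041], 0.62)]
watch_mid [([0.402, 0.218, 0.004], 0.79)]
compass_mid []
pencil_tray [([0.514, 0.41, 0.002], 0.96)]
ink_tray [([0.644, -0.08, -0.002], 0.87)]
pocket_tray [([0.611, 0.165, 0.001], 0.92)]
rubber_mid []
 row [380.2, -181.5, -0.4] [-0.004, -0.0, -0.18] n>=6.7 clock 22.77
```

View pics/t2c.png

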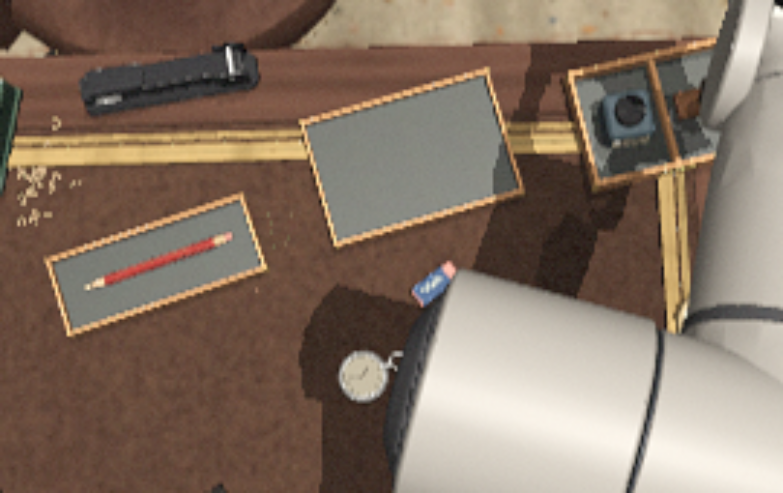

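The pencil, bottle and stamp are in place. The watch is at crop (363,377), its bow pointing up-right. Now the watch.

```bash
python3 -m crank '[[310,-165,0,0,0,-0.2],[310,-165,0,0,0,-0.2],[310,-165,0,0,0,-0.2],[310,-165,0,0,0,-0.2],[310,-165,0,0,0,-0.2],[310,-165,0,0,0,-0.2],[310,-165,0,0,0,-0.2],[310,-165,0,0,0,-0.2]]' 0.25
python3 - <<'E'
from h import *
s=snap('wrist','w9')
cv2.imwrite('pics/w9c.png',cv2.resize(cv2.imread('pics/w9.png')[:270,130:390],None,fx=2.2,fy=2.2))
for n in ['watch_mid']:
    l=finder.spot_point(n,'wrist')[:2]; print(n,[(np.round(w(s,d['point']),4).tolist(),round(d['confidence'],2),px(s,w(s,d['point'])).round().tolist()[0]) for d in l])
print(r.observe()['position'])
E
```

```text
clock: 23.78
position: [0.4332, 0.1503, 0.2]
tool_rot: [-0.0, 0.551, 0.835, -0.001]
force: [0.5, 0.1, -1.2]
grip_width: 0.748
grip_force: 0.0
watch_mid [([0.3987, 0.213, 0.0104], 0.91, [254.0, 103.0])]
[0.43340432 0.14982664 0.19981962]
```

View pics/w9c.png

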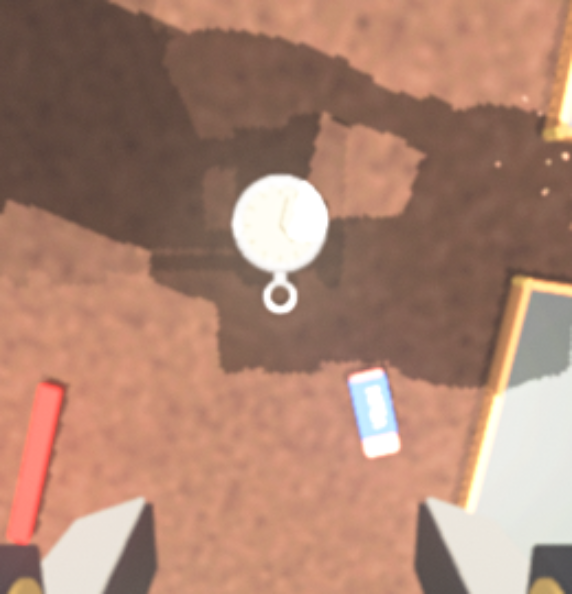

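The watch is centred at px (257,101), its bow at (257,134), which is in line with the tool's x.

```bash
python3 - <<'E'
from h import *
s=snap('wrist'); a=ray(s,(257.3,100.9),.010); b=ray(s,(257.3,134.5),.006); yaw=np.degrees(np.arctan2(*(a-b)[1::-1]));print(a,np.linalg.norm((a-b)[:2]),yaw)
go(a[0],a[1],.003,yaw)
E
```

```text
[0.40123373 0.21649145 0.01      ] 0.037377934595551485 112.93615836486448
 row [74.0, -2.8, 196.7] [-0.003, 0.0, 0.002] n>=3.4 clock 23.93
```

```bash
python3 -m crank '[[74,-3,45,0,0,0],[74,-3,90,0,0,0],[74,-3,140,0,0,0],[74,-3,175,0,0,0],[74,-3,190,0,0,0],[74,-3,196,0,0,0],[74,-3,196,0,0,0]]' && python3 -m crank '[[0,0,0,0,0,0],[0,0,0,0,0,0],[0,0,0,0,0,0],[0,0,0,0,0,0],[0,0,0,0,0,0]]' 1 20 && python3 -m crank '[[0,0,-30,0,0,0],[0,0,-70,0,0,0],[0,0,-100,0,0,0],[0,0,-100,0,0,0]]' && python3 - <<'E'
from h import *
c=np.array([.6105,.164]);a=np.radians(105);y=np.array([np.cos(a),np.sin(a)])
go(*(c+.050*y),.11,105)
E
```

```text
clock: 24.8
position: [0.4006, 0.2169, 0.0038]
tool_rot: [-0.001, 0.551, 0.834, -0.001]
force: [0.6, 0.2, 0.1]
grip_width: 0.75
grip_force: 0.0
clock: 25.42
position: [0.4004, 0.2173, 0.0043]
tool_rot: [-0.001, 0.551, 0.835, -0.001]
force: [-0.6, 0.1, 5.8]
grip_width: 0.479
grip_force: 20.0
clock: 25.92
position: [0.4016, 0.2178, 0.1055]
tool_rot: [0.001, 0.551, 0.835, 0.0]
force: [0.2, -0.1, -0.8]
grip_width: 0.48
grip_force: 20.0
 row [-82.1, 178.0, -4.2] [0.001, 0.0, 0.142] n>=3.1 clock 25.93
```

```bash
python3 -m crank '[[-82,178,-4,0,0,0.142],[-82,178,-4,0,0,0.142],[-82,178,-4,0,0,0.142],[-82,178,-4,0,0,0.142],[-82,178,-4,0,0,0.142],[-82,178,-4,0,0,0.142]]'
python3 - <<'E'
from h import *
s=snap('wrist','w10')
c=np.array([.6105,.164]);a=np.radians(105);y=np.array([np.cos(a),np.sin(a)]);x=np.array([y[1],-y[0]])
for Y in (.095,-.095): print(Y,[px(s,[*(c+i*.064*x+Y*y),.018]).round().tolist()[0] for i in(-1,1)])
for n in ['watch_mid','pocket_tray']:
    l=finder.spot_point(n,'wrist')[:2]; print(n,[(np.round(w(s,d['point']),4).tolist(),round(d['confidence'],2),px(s,w(s,d['point'])).round().tolist()[0]) for d in l])
go(*(c+.050*y),.0135,105)
E
```

```text
clock: 26.68
position: [0.5946, 0.2121, 0.1065]
tool_rot: [-0.002, 0.608, 0.794, -0.002]
force: [-1.3, 0.6, -1.2]
grip_width: 0.482
grip_force: 20.0
0.095 [[186.0, 142.0], [343.0, 142.0]]
-0.095 [[200.0, 330.0], [327.0, 331.0]]
watch_mid [([0.5944, 0.2109, 0.1089], 0.74, [259.0, 246.0])]
pocket_tray []
 row [-0.5, 2.4, 94.1] [-0.003, 0.0, 0.001] n>=1.5 clock 26.82
```

View pics/w10.png

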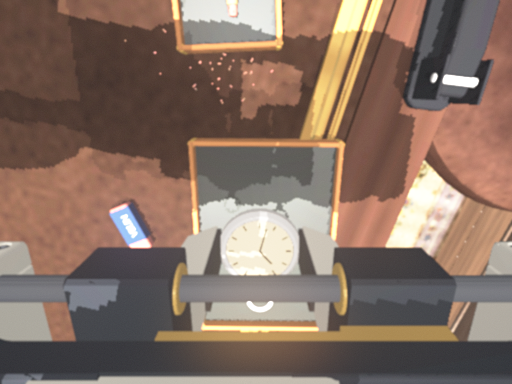

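The rim is at (189,142)–(344,142), as projected, and the watch is held level at (259,248). I lower it.

```bash
python3 -m crank '[[0,2,35,0,0,0],[0,2,65,0,0,0],[0,2,84,0,0,0],[0,2,91,0,0,0],[0,2,94,0,0,0],[0,2,94,0,0,0],[0,2,94,0,0,0]]'
```

```text
clock: 27.7
position: [0.5986, 0.2125, 0.0142]
tool_rot: [-0.0, 0.609, 0.793, -0.001]
force: [0.7, -0.7, -0.7]
grip_width: 0.48
grip_force: 20.0
```

```bash
python3 -m crank '[[0,0,1,0,0,0],[0,0,1,0,0,0],[0,0,1,0,0,0]]' && python3 -m crank '[[0,0,0,0,0,0],[0,0,0,0,0,0],[0,0,0,0,0,0],[0,0,-15,0,0,0],[0,0,-60,0,0,0],[0,0,-120,0,0,0],[0,0,-180,0,0,0],[0,0,-180,0,0,0]]' 0.38
python3 - <<'E'
from h import *
s=snap('wrist','w11')
for n in ['watch_mid']:
    l=finder.spot_point(n,'wrist')[:2]; print(n,[(np.round(w(s,d['point']),4).tolist(),round(d['confidence'],2),px(s,w(s,d['point'])).round().tolist()[0]) for d in l])
go(.447,-.175,.2,95)
E
```

```text
clock: 28.08
position: [0.5986, 0.2124, 0.0133]
tool_rot: [-0.0, 0.609, 0.793, -0.001]
force: [-1.4, 0.1, 5.5]
grip_width: 0.481
grip_force: 20.0
clock: 29.08
position: [0.6013, 0.2132, 0.1997]
tool_rot: [0.003, 0.609, 0.793, 0.004]
force: [-0.2, -0.5, -0.7]
grip_width: 0.62
grip_force: 0.0
watch_mid [([0.6001, 0.2129, 0.0189], 0.76, [257.0, 168.0])]
 row [-335.0, -246.8, -6.0] [-0.001, 0.001, 0.175] n>=6.7 clock 29.18
```

Watch placed. Now the compass.

```bash
python3 -m crank '[[-335,-247,-6,0,0,0.175],[-335,-247,-6,0,0,0.175],[-335,-247,-6,0,0,0.175],[-335,-247,-6,0,0,0.175],[-335,-247,-6,0,0,0.175],[-335,-247,-6,0,0,0.175],[-335,-247,-6,0,0,0.175],[-335,-247,-6,0,0,0.175]]' 0.08
python3 - <<'E'
from h import *
s=snap('wrist','w12')
cv2.imwrite('pics/w12c.png',cv2.resize(cv2.imread('pics/w12.png')[:270,130:390],None,fx=2.2,fy=2.2))
for n in ['compass_mid']:
    l=finder.spot_point(n,'wrist')[:2]; print(n,[(np.round(w(s,d['point']),4).tolist(),round(d['confidence'],2),px(s,w(s,d['point'])).round().tolist()[0]) for d in l])
E
```

```text
clock: 30.18
position: [0.4451, -0.1769, 0.198]
tool_rot: [-0.002, 0.677, 0.736, -0.002]
force: [0.5, 0.6, -0.7]
grip_width: 0.916
grip_force: 0.0
compass_mid [([0.4446, -0.1144, 0.0066], 0.8, [265.0, 112.0]), ([0.6476, -0.0799, 0.0004], 0.71, [448.0, 95.0])]
```

View pics/w12c.png

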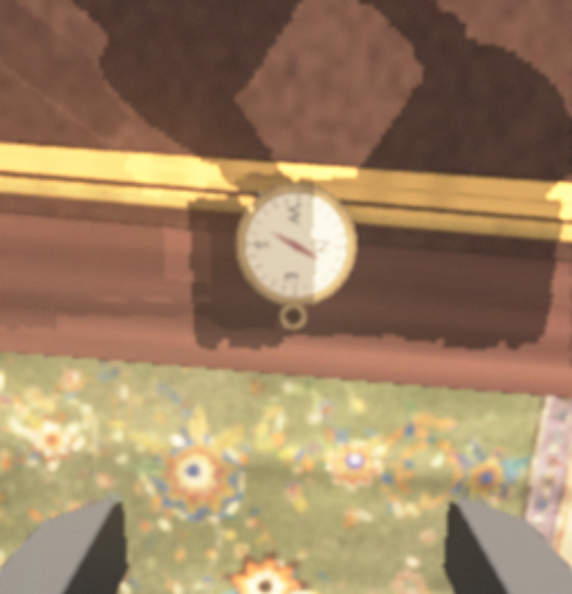

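The compass is centred at px (265,111), its ring at (263,144), with the desk edge below it.

```bash
python3 - <<'E'
from h import *
s=snap('wrist'); a=ray(s,(265,110.9),.013); b=ray(s,(263.2,144),.008); yaw=np.degrees(np.arctan2(*(a-b)[1::-1]));print(a,np.linalg.norm((a-b)[:2]),yaw)
go(a[0],a[1],.005,yaw)
E
```

```text
[ 0.44553985 -0.11082828  0.013     ] 0.037377705141015585 92.19136008984263
 row [63.0, 5.4, 193.4] [-0.004, -0.001, 0.049] n>=3.3 clock 30.32
```

```bash
python3 -m crank '[[62,5,45,0,0,0.048],[62,5,90,0,0,0.048],[62,5,140,0,0,0.048],[62,5,172,0,0,0.048],[62,5,188,0,0,0.048],[62,5,193,0,0,0.048],[62,5,193,0,0,0.048]]' && python3 -m crank '[[0,0,0,0,0,0],[0,0,0,0,0,0],[0,0,0,0,0,0],[0,0,0,0,0,0],[0,0,0,0,0,0]]' 1 20 && python3 -m crank '[[0,0,-30,0,0,0],[0,0,-70,0,0,0],[0,0,-115,0,0,0],[0,0,-115,0,0,0]]' && python3 - <<'E'
from h import *
c=np.array([.6105,.164]);a=np.radians(105);y=np.array([np.cos(a),np.sin(a)])
go(*(c-.038*y),.12,105)
E
```

```text
clock: 31.2
position: [0.446, -0.1123, 0.0062]
tool_rot: [-0.001, 0.693, 0.721, -0.001]
force: [-1.2, -0.2, -0.9]
grip_width: 0.921
grip_force: 0.0
clock: 31.82
position: [0.4458, -0.1131, 0.0065]
tool_rot: [-0.0, 0.693, 0.721, -0.001]
force: [-1.2, 0.4, 5.8]
grip_width: 0.62
grip_force: 19.9
clock: 32.33
position: [0.448, -0.1137, 0.1238]
tool_rot: [0.003, 0.693, 0.721, -0.0]
force: [-0.4, 0.4, -2.2]
grip_width: 0.62
grip_force: 19.8
 row [234.1, 181.6, 3.5] [0.003, 0.004, -0.223] n>=4.7 clock 32.33
```

```bash
python3 -m crank '[[234,182,3,0,0,-0.223],[234,182,3,0,0,-0.223],[234,182,3,0,0,-0.223],[234,182,3,0,0,-0.223],[234,182,3,0,0,-0.223],[234,182,3,0,0,-0.223],[234,182,3,0,0,-0.223],[234,182,3,0,0,-0.223]]'
python3 - <<'E'
from h import *
s=snap('wrist','w13')
for n in ['compass_mid','watch_mid']:
    l=finder.spot_point(n,'wrist')[:2]; print(n,[(np.round(w(s,d['point']),4).tolist(),round(d['confidence'],2),px(s,w(s,d['point'])).round().tolist()[0]) for d in l])
c=np.array([.6105,.164]);a=np.radians(105);y=np.array([np.cos(a),np.sin(a)])
go(*(c-.038*y),.0155,105)
E
```

```text
clock: 33.33
position: [0.6181, 0.1268, 0.1168]
tool_rot: [-0.001, 0.609, 0.793, -0.002]
force: [-0.1, -0.3, -1.5]
grip_width: 0.62
grip_force: 19.8
compass_mid [([0.6171, 0.1256, 0.1194], 0.74, [258.0, 246.0])]
watch_mid [([0.5979, 0.2095, 0.0158], 0.6, [263.0, 90.0])]
 row [-0.1, 2.0, 102.0] [-0.003, 0.0, -0.001] n>=1.6 clock 33.48
```

View pics/w13.png

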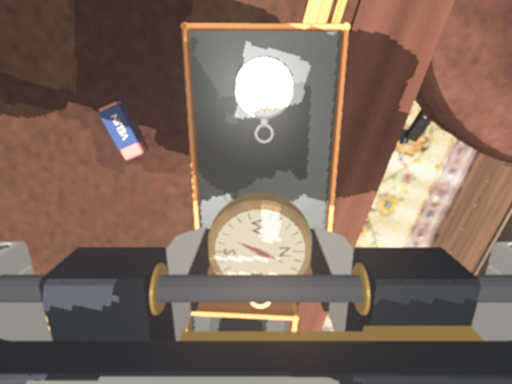

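The watch lies flat at (264,88), clear of the held compass at (260,248). I lower the compass.

```bash
python3 -m crank '[[0,1,40,0,0,0],[0,1,72,0,0,0],[0,1,91,0,0,0],[0,1,98,0,0,0],[0,1,101.5,0,0,0],[0,1,101.5,0,0,0],[0,1,101.5,0,0,0]]'
```

```text
clock: 34.35
position: [0.6201, 0.1282, 0.0168]
tool_rot: [-0.0, 0.609, 0.793, -0.001]
force: [-0.5, 0.5, -1.6]
grip_width: 0.618
grip_force: 19.8
```

```bash
python3 -m crank '[[0,0,1.3,0,0,0],[0,0,1.3,0,0,0],[0,0,1.3,0,0,0]]' && python3 -m crank '[[0,0,0,0,0,0],[0,0,0,0,0,0],[0,0,0,0,0,0],[0,0,-15,0,0,0],[0,0,-60,0,0,0],[0,0,-120,0,0,0],[0,0,-170,0,0,0],[0,0,-170,0,0,0]]' 0.3 && python3 -c "
from h import *
go(.30,-.42,.25,60)"
```

```text
clock: 34.72
position: [0.6201, 0.1282, 0.0153]
tool_rot: [-0.0, 0.609, 0.793, -0.001]
force: [-0.3, 0.2, 4.3]
grip_width: 0.621
grip_force: 19.8
clock: 35.72
position: [0.6225, 0.1286, 0.191]
tool_rot: [0.003, 0.609, 0.793, 0.002]
force: [0.0, -0.1, -0.1]
grip_width: 0.699
grip_force: 0.0
 row [-446.5, -453.1, -61.5] [0.008, -0.001, 0.786] n>=10.2 clock 35.73
```

Back off for a clear final view.

```bash
python3 -m crank '[[-446,-453,-61,0,0,0.786],[-446,-453,-61,0,0,0.786],[-446,-453,-61,0,0,0.786],[-446,-453,-61,0,0,0.786],[-446,-453,-61,0,0,0.786],[-446,-453,-61,0,0,0.786],[-446,-453,-61,0,0,0.786],[-446,-453,-61,0,0,0.786]]'
python3 - <<'E'
from h import *
t=snap('top','t3'); cv2.imwrite('pics/t3c.png',cv2.resize(cv2.imread('pics/t3.png')[90:230,105:370],None,fx=3,fy=3))
E
```

```text
clock: 36.72
position: [0.3665, -0.3019, 0.2336]
tool_rot: [-0.0, 0.866, 0.5, -0.001]
force: [0.5, -1.3, 0.5]
grip_width: 0.7
grip_force: 0.0
```

View pics/t3c.png

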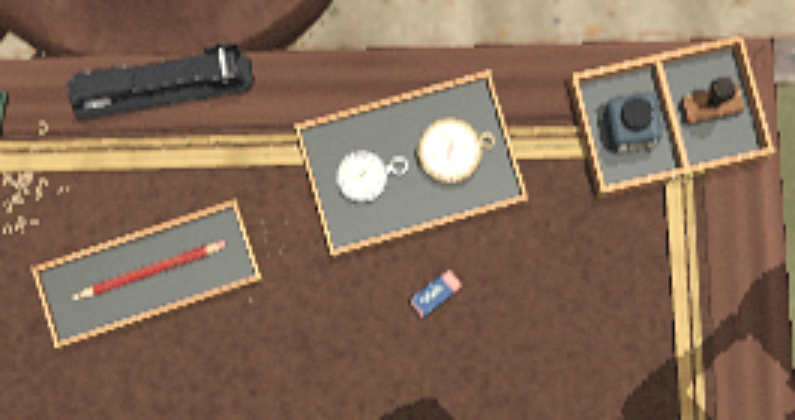

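All five things are in their trays: pencil (150,270), watch (362,175), compass (449,150), bottle (633,122) and stamp (713,103) in the crop. The eraser is untouched at (436,293).

```bash
python3 -c "
from h import *
print(r.finish_job())"
```

```text
the job is handed in; nothing more can be done
None
```

The job is handed in: the last picture shows the pencil, ink bottle, stamp, watch and compass each in its proper tray, placed in the order asked, with the eraser not moved, at about 37 s on the robot's clock.

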